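# Press the loaded board tester's plunger

## Task

Two identical hand testers stand on the repair bench, and one of them has a circuit board lying in its nest. Test that board: push the plunger of the tester holding the board all the way down to its stop, keep it down for about a second, then let go so that it springs fully back up. Leave the empty tester's plunger alone and the board lying in its nest.

Things in the scene. Friction and masses are not known exactly. Their poses are not given: they have to be found in the camera images.
- plunger_top (a point): centre of the flat top of the black round plunger head (46 mm across, 16 mm thick) of the tester that HOLDS THE BOARD; moves with the head; 150 mm above the bench when up. The head stands over the middle of an aluminium bridge (30 x 118 mm, top 105 mm above the bench) on two steel posts on a fixed grey base 150 x 120 x 20 mm. z up, x along the base's 150 mm side.
- plunger (a joint): how far that plunger is pressed, in m: 0 = up, 0.020 = down at its hard stop (head top then 130 mm above the bench). A spring pushes back with about 4 N at first and 9 N at the stop, and raises the head again by itself when released.
- board: the loose green circuit board, 120 x 56 x 3 mm with small parts on it, lying flat in the nest on the base of its tester, its underside 20 mm above the bench and its ends showing at both sides of the bridge. Origin: centre of its underside, within 2 mm of straight below the plunger head; x along its 120 mm side.
- spare_plunger (a joint): the same for the plunger of the other, EMPTY tester (same shape and size, no board in its nest), in m, 0 = up. It must not be pressed. The two testers' plungers stand at least 240 mm apart.
Not all that is in view belongs to the job. What is shaped like the part that bears plunger_top but blue or turquoise is not meant. There is more than one size of the board; the job needs the smaller.

How it is judged:
By the outcome, as a careful person would: the job done as asked, in the order asked, and still so for the second after the job is handed in, with the robot touching nothing.
It also fails if it takes over 35 s, if anything falls off the work surface, if the arm or the gripper's body presses on something with over 40 N, if the wrist force passes 120 N, or if a joint passes its speed limit or range.

## Robot

A 6-joint arm with a two-finger parallel gripper is mounted at the origin on the work surface. World frame = base frame: x ahead of the robot, y to its left, z up, the work surface at z = 0. Lengths are in mm, angles in rad, forces in N, time in s.
With the tool pointing down it reaches from about 325 to 925 mm from the base axis. Payload 3.1 kg.
Tool frame: the origin (TCP) lies between the finger pads; the fingertips stand 25 mm ahead of it and the grasp point (between the pads) lies 6 mm ahead of it; x points along the fingers, y is the direction in which the jaws open and shut, and the axes are right-handed (so a half turn about x gives the same grasp; the last joint's range is limited). The gripper opens to 85 mm and grips with 20 to 120 N. Pads are 22 mm wide; open, the fingers measure 114 mm over their backs; the gripper's body (76 mm by 85 mm) begins 54 mm behind the grasp point. The pads swing forward as they close: fully open they stand 13 mm farther back than shut.
Start: joints at [-1.312, 0.217, 1.613, -0, 1.311, -0.112], TCP at [226.497, -582.528, 256.3] pointing down, gripper open.
Joint ranges: [-2.75, 2.75], [-0.78, 2.1], [0.31, 2.55], [-1.13, 4.27], [0.13, 2.63], [-2.58, 2.58]. Speed limits (rad/s): [2.79, 2.79, 3.14, 3.14, 3.14, 3.14].

## Interface

Orientations are given as a unit quaternion [w, x, y, z].
In Python, from cell import robot, optics gives the robot as it stands.
- The arm moves only by the tool move_arm, never from a script. Its argument "increments" is a list of rows, each a list of 6 numbers: the shift along the tool's x, y, z each as a share of 30 cm, from -1 to 1, then the turn, a rotation vector about the tool's x, y, z each as a share of pi rad, from -1 to 1. A call has 1 to 20 rows; each row is the pose to reach, as a shift and turn from the pose commanded when the call began, along the tool's axes at that moment, turning the shorter way round; what a row does not reach only later rows make up. A row lasts 1/8 s, in which the tool goes at most 62.5 mm and 10.7 degrees, less where a joint would pass 70% of its speed; a pose out of reach is approached as far as the arm can. A call with a number of a shift or a turn outside -1 to 1 is refused whole. A call with a gripper value outside its range is refused whole. "gripper" is the opening, from 0 (shut) to 1 (fully open), set as the call begins (left out, the last holds). The fingers move at their own pace and stop on an object; "squeeze" is the grip in N (left out, the last holds). Time passes only in rows, so rows that repeat a pose let the fingers close. It gives the time, the measured TCP pose, the force and the opening at its end, in the units of the state.
- robot.state(): the state, without advancing time (a new reading comes with each control period).
- optics.get_image(name): name is "scene" or "side" or "wrist"; returns a dict with "img" (400x640x3 uint8, red, green, blue), "fovy" (degrees; the focal length in pixels is half the picture's height over the tangent of half this angle, whatever the lens; pixels are square), "cx", "cy" (the principal point, pixels), "rvec" (rotation vector, rad) and "tvec" (3), from world to camera coordinates, as OpenCV has them; the wrist camera has in their place "mount" (4x4, takes a point from camera to tool coordinates, whose origin is the TCP and whose axes are the tool frame's). Camera axes: x right, y down, z forward; pixel columns grow to the right and rows downward; lengths in mm; the calibration is good to about 2 mm. A picture is of the moment at which its call begins: read the wrist's pose just before it. There is no depth.
- robot.hand_in(): hands the job in, once; it reports no verdict.
The state is a dict: "t": time; "joint_pos": joint angles; "joint_velocities": joint speeds; "joint_torque": joint torques, N m; "eef_pos": TCP position; "tool_rot": TCP orientation; "ft_force": force on the tool from outside, world axes, zero at the start; "wrist_torque": the same for the moment, N m; "finger_gap": opening from 0.0 (shut) to 1.0 (fully open).
Only numpy, scipy, OpenCV 4.12 (cv2) and the standard library are available. Lean on these libraries where they do the work, as an engineer would, in place of code of your own. Each camera call takes 0.05 s, during which the arm holds its last target.

## Working session

There is one attempt and no reset: what is moved stays moved. The work goes in short steps, Python scripts to look and compute and a tool call to move; the robot and the scene stay as the last step left them, time stands still between calls to the robot, and variables do not carry over. Pictures are saved under pics/ and viewed, and the job is handed in when it is done.

Besides the shell and the picture viewer there is one more tool, called after "Request:" as name([rows], argument=value, ...), one row to a line, values as JSON. move_arm: Moves the arm, as the interface text tells. Shift numbers are shares of 30 cm and turn numbers shares of pi rad, none past 1 either way. Its arguments: {"type":"object","properties":{"increments":{"type":"array"},"gripper":{"type":"number"},"squeeze":{"type":"number"}},"required":["increments"]}

```bash
mkdir -p pics; python3 - <<'E'
from cell import robot, optics
import cv2,json
print(robot.state())
for n in ["scene","side","wrist"]:
    d=optics.get_image(n); cv2.imwrite(f"pics/{n}0.png",d["img"][:,:,::-1])
    print(n,{k:(v.tolist() if hasattr(v,'tolist') else v) for k,v in d.items() if k!="img"})
E
```

```text
{'t': 0.0, 'joint_pos': array([-1.31223022e+00,  2.17742126e-01,  1.61495213e+00,  1.09737390e-05,
        1.31131204e+00, -1.12190507e-01]), 'joint_velocities': array([-0.0005434 , -0.00080862, -0.00025228, -0.00178401,  0.00118357,
       -0.00078654]), 'joint_torque': array([ 3.74198198e-04, -3.96846056e+01, -3.03851974e+01, -1.98142052e-04,
        9.82837868e-03,  6.76030645e-07]), 'eef_pos': array([ 226.28179348, -581.77485832,  254.96627736]), 'tool_rot': array([-0.12948035, -0.69493265, -0.13118303,  0.69504997]), 'ft_force': array([-0.14117261, -0.28191546,  0.23579725]), 'wrist_torque': array([-0.02641066,  0.03404583,  0.02229563]), 'finger_gap': 1.0031965517037642}
scene {'fovy': 55.555953125289115, 'cx': 318.92364137671586, 'cy': 199.69955732511522, 'rvec': [2.2093719291439093, 1.2118903079932972, -0.45092015970823324], 'tvec': [-297.1456106131091, -248.8904932278974, 1420.150811164541]}
side {'fovy': 46.07105053790805, 'cx': 322.4996426167277, 'cy': 192.04328531209597, 'rvec': [2.2470470786996604, -0.08548969902706127, 0.018322130565321018], 'tvec': [-527.2175078437809, 155.44535403593807, 1106.306643922965]}
wrist {'fovy': 61.957036994275974, 'cx': 325.644100833681, 'cy': 205.00203740314424, 'mount': [[0.0001136306710295131, -0.28813976477484676, 0.9575883578258275, -116.98341380674148], [0.9999999531900932, -0.00023930103470570964, -0.000190669412455586, -0.14482851246599981], [0.00028409132450461734, 0.9575883346670994, 0.28813972409511424, -73.32726692089918], [0.0, 0.0, 0.0, 1.0]]}
```

View pics/scene0.png

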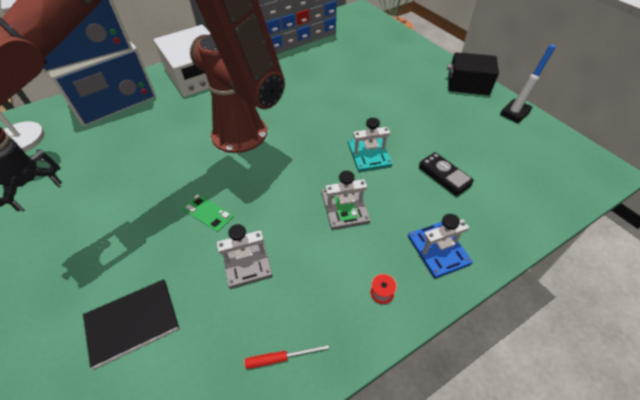

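View pics/side0.png

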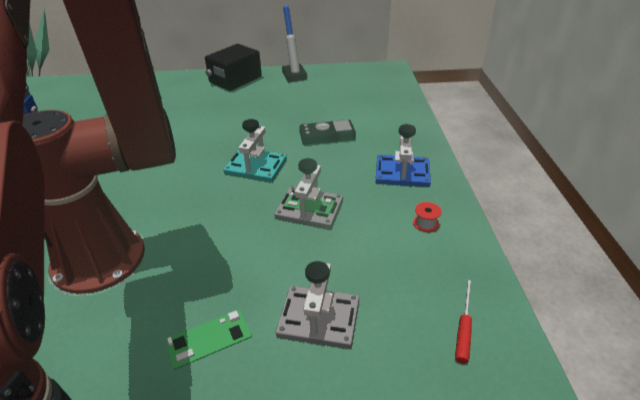

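View pics/wrist0.png

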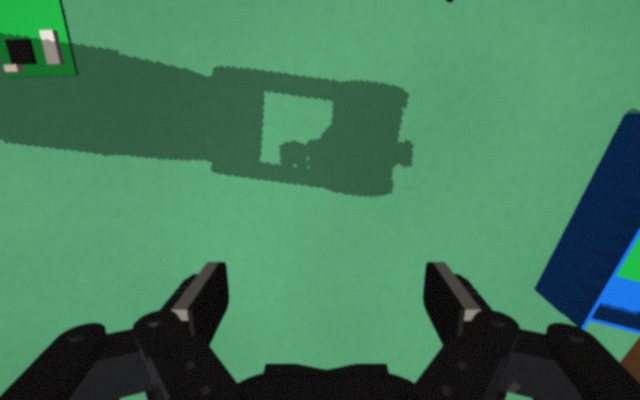

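Candidates:
- Grey tester with board: scene (347,178), side (308,166).
- Grey empty tester: scene (237,232), side (318,271).
- Turquoise tester: scene (373,124), side (251,126).
- Blue tester: scene (451,221), side (407,130).
- Larger loose board: scene (210,212).

I choose the grey one with the green board in its nest. Next I'll crop in on it and measure.

```bash
cat > h.py <<'E'
import numpy as np,cv2
def K(d):
    f=200/np.tan(np.radians(d["fovy"]/2)); return np.array([[f,0,d["cx"]],[0,f,d["cy"]],[0,0,1.]])
def P(d):
    R=cv2.Rodrigues(np.array(d["rvec"],float))[0]; return K(d)@np.c_[R,np.array(d["tvec"],float)]
def onplane(d,uv,z):
    R=cv2.Rodrigues(np.array(d["rvec"],float))[0]; t=np.array(d["tvec"],float)
    c=-R.T@t; r=R.T@np.linalg.inv(K(d))@np.array([*uv,1.]); return c+r*(z-c[2])/r[2]
E
python3 - <<'E'
from cell import optics
from h import *
D={n:optics.get_image(n) for n in["scene","side"]}
C={}
boxes={"scene":{"board":(325,160,370,190),"spare":(222,222,254,242)},"side":{"board":(290,152,328,176),"spare":(298,256,340,284)}}
for n,d in D.items():
    g=d["img"].max(2)
    for k,(a,b,c,e) in boxes[n].items():
        m=(g[b:e,a:c]<50).astype(np.uint8)
        q,l,s,ce=cv2.connectedComponentsWithStats(m)
        i=1+s[1:,4].argmax(); uv=ce[i]+[a,b]; C[n,k]=uv
        print(n,k,uv,s[i]+[a,b,0,0,0],onplane(d,uv,142))
for k in["board","spare"]:
    X=cv2.triangulatePoints(P(D["scene"]),P(D["side"]),C["scene",k],C["side",k]).ravel();print(k,X[:3]/X[3])
a=cv2.resize(D["scene"]["img"][155:240,300:390],None,fx=4.4,fy=4.4,interpolation=2)
b=cv2.resize(D["side"]["img"][145:235,262:357],None,fx=4.15,fy=4.15,interpolation=2)
h=min(len(a),len(b));cv2.imwrite("pics/crop.png",np.hstack([a[:h],b[:h]])[:,:,::-1])
# base yaw from grey base in the side view
E
```

```text
scene board [346.16030534 177.35114504] [340 172  13  13 131] [503.97286552 129.09788531 142.        ]
scene spare [236.91477273 232.26704545] [230 225  15  15 176] [ 507.26121581 -211.38926293  142.        ]Traceback (most recent call last):
  File "<stdin>", line 11, in <module>
ValueError: attempt to get argmax of an empty sequence
```

```bash
python3 - <<'E'
from cell import optics
from h import *
D={n:optics.get_image(n) for n in["scene","side"]}
a=cv2.resize(D["scene"]["img"][155:240,300:390],None,fx=4.4,fy=4.4,interpolation=2)
b=cv2.resize(D["side"]["img"][145:235,262:357],None,fx=4.15,fy=4.15,interpolation=2)
h=min(len(a),len(b));cv2.imwrite("pics/crop.png",np.hstack([a[:h],b[:h]])[:,:,::-1])
C={}
boxes={"scene":{"board":(325,160,370,190),"spare":(222,222,254,242)},"side":{"board":(290,152,328,178),"spare":(298,256,340,284)}}
for n,d in D.items():
    g=d["img"].max(2)
    for k,(a,b,c,e) in boxes[n].items():
        m=(g[b:e,a:c]<(50 if n=="scene" else 60)).astype(np.uint8)
        q,l,s,ce=cv2.connectedComponentsWithStats(m)
        print(n,k,g[b:e,a:c].min())
        if q<2: continue
        i=1+s[1:,4].argmax(); uv=ce[i]+[a,b]; C[n,k]=uv
        print(n,k,uv,s[i]+[a,b,0,0,0],onplane(d,uv,142))
for k in["board","spare"]:
    X=cv2.triangulatePoints(P(D["scene"]),P(D["side"]),C["scene",k],C["side",k]).ravel();print(k,X[:3]/X[3])
E
```

```text
scene board 22
scene board [346.16030534 177.35114504] [340 172  13  13 131] [503.97286552 129.09788531 142.        ]
scene spare 23
scene spare [236.91428571 232.30857143] [230 225  15  15 175] [ 507.37764452 -211.44339148  142.        ]
side board 62
side spare 40
side spare [316.79527559 272.33070866] [306 262  23  21 381] [ 505.7410335  -211.89447035  142.        ]Traceback (most recent call last):
  File "<stdin>", line 19, in <module>
KeyError: ('side', 'board')
```

View pics/crop.png

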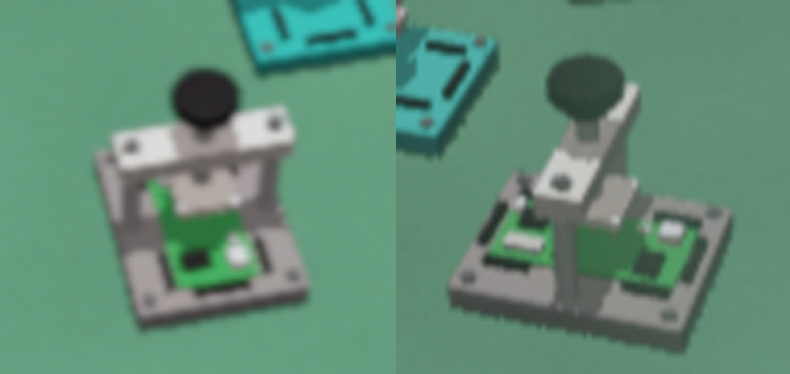

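The crop confirms the choice: a grey base with a green board in the nest and a black head. Now the side-view head with a looser threshold.

```bash
python3 - <<'E'
from cell import optics,robot
from h import *
from scipy.spatial.transform import Rotation as Ro
D={n:optics.get_image(n) for n in["scene","side"]}
d=D["side"];g=d["img"].max(2)[150:180,288:330]
for th in(75,85,90):
    q,l,s,ce=cv2.connectedComponentsWithStats((g<th).astype(np.uint8)); i=1+s[1:,4].argmax(); uv=ce[i]+[288,150]
    print(th,uv,s[i],onplane(d,uv,142))
    X=cv2.triangulatePoints(P(D["scene"]),P(d),np.array([346.16,177.35]),uv).ravel();print(X[:3]/X[3])
s=robot.state();q=s["tool_rot"];R=Ro.from_quat(q[[1,2,3,0]]);print(R.as_matrix().round(3),s["eef_pos"],s["t"])
E
```

```text
75 [306.25149701 166.20359281] [ 11  10  17  14 167] [500.15216784 127.42888252 142.        ]
[500.5043936  131.76334631 138.36735706]
85 [307.11737089 165.83098592] [ 11   9  18  16 213] [502.30682744 128.7822238  142.        ]
[502.5020122  130.23621853 140.64980361]
90 [307.11872146 165.75342466] [ 11   9  18  16 219] [502.32385196 129.10371489 142.        ]
[502.54653359 130.20839379 140.84049014]
[[ 0.     0.362 -0.932]
 [ 0.    -0.932 -0.362]
 [-1.    -0.    -0.   ]] [ 226.49678211 -582.48504619  256.20205958] 0.45
```

Head centre is about (503, 129), and the two views agree. Moving over in three steps at the current height with the fingers shutting.

Request:
move_arm([
  [0,-0.626,-0.572,0,0,0],
  [0,-0.626,-0.572,0,0,0],
  [0,-0.626,-0.572,0,0,0],
  [0,-0.626,-0.572,0,0,0],
  [0,-0.626,-0.572,0,0,0],
  [0,-0.626,-0.572,0,0,0],
], gripper=0)

```text
t: 1.2
eef_pos: [318.6, -345.5, 256.8]
tool_rot: [0.131, 0.695, 0.13, -0.695]
ft_force: [-0.5, -0.1, -0.2]
finger_gap: -0.004
```

Request:
move_arm([
  [0,-0.626,-0.572,0,0,0],
  [0,-0.626,-0.572,0,0,0],
  [0,-0.626,-0.572,0,0,0],
  [0,-0.626,-0.572,0,0,0],
  [0,-0.626,-0.572,0,0,0],
  [0,-0.626,-0.572,0,0,0],
])

```text
t: 1.95
eef_pos: [410.7, -109.2, 256.5]
tool_rot: [-0.131, -0.695, -0.13, 0.695]
ft_force: [-0.4, -0.6, 0.1]
finger_gap: -0.0
```

Request:
move_arm([
  [0,-0.626,-0.572,0,0,0],
  [0,-0.626,-0.572,0,0,0],
  [0,-0.626,-0.572,0,0,0],
  [0,-0.626,-0.572,0,0,0],
  [0,-0.626,-0.572,0,0,0],
  [0,-0.626,-0.572,0,0,0],
  [0,-0.626,-0.572,0,0,0],
  [0,-0.626,-0.572,0,0,0],
])

```text
t: 2.95
eef_pos: [502.1, 127.4, 256.4]
tool_rot: [0.129, 0.695, 0.129, -0.695]
ft_force: [0.2, 0.2, -0.7]
finger_gap: 0.003
```

```bash
python3 - <<'E'
from cell import optics,robot
from h import *
from scipy.spatial.transform import Rotation as Ro
s=robot.state();print(s["eef_pos"],s["joint_pos"])
d=optics.get_image("wrist");cv2.imwrite("pics/w1.png",d["img"][:,:,::-1])
e=optics.get_image("scene");s2=optics.get_image("side")
cv2.imwrite("pics/s1.png",np.hstack([cv2.resize(e["img"][80:240,270:420],(375,400)),cv2.resize(s2["img"][50:240,230:400],(358,400))])[:,:,::-1])
M=np.array(d["mount"]);R=Ro.from_quat(s["tool_rot"][[1,2,3,0]]).as_matrix()
for p in([503,129,150],s["eef_pos"]+[0,0,-25]):
    c=M[:3,:3].T@(R.T@(np.array(p)-s["eef_pos"])-M[:3,3]);u=K(d)@c;print(u[:2]/u[2])
E
```

```text
[502.1115819  127.42683053 256.37481857] [ 1.13137602e-01 -1.27627885e-02  1.86328135e+00 -2.77055531e-04
  1.29101521e+00  1.31593803e+00]
[324.24520955 211.42295633]
[326.01829545 267.14973326]
```

View pics/w1.png

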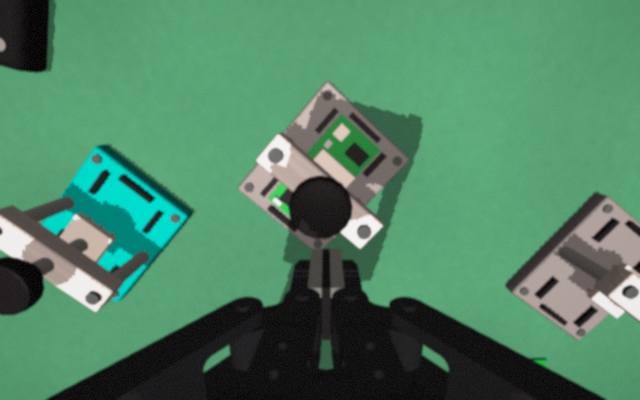

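View pics/s1.png

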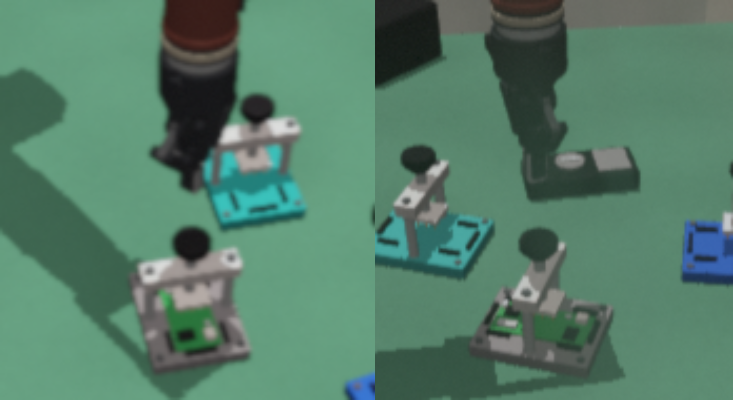

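The wrist view shows the black head at (320,206) against a predicted (324,211), so about 2.5 mm of offset. The fingers are shut and centred over the board's tester. I'll take a small correction and descend to just above the head.

Request:
move_arm([
  [0.05,-0.008,-0.009,0,0,0],
  [0.12,-0.008,-0.009,0,0,0],
  [0.18,-0.008,-0.009,0,0,0],
  [0.22,-0.008,-0.009,0,0,0],
  [0.24,-0.008,-0.009,0,0,0],
  [0.24,-0.008,-0.009,0,0,0],
])

```text
t: 3.85
eef_pos: [503.7, 132.4, 184.0]
tool_rot: [-0.13, -0.695, -0.13, 0.695]
ft_force: [-1.0, -0.2, 0.0]
finger_gap: -0.002
```

```bash
python3 - <<'E'
from cell import optics,robot
from h import *
s=robot.state();print(s["eef_pos"],s["ft_force"])
d=optics.get_image("wrist");e=optics.get_image("scene");s2=optics.get_image("side")
f=lambda a:cv2.resize(a,(260,260),interpolation=2)
cv2.imwrite("pics/s2.png",np.hstack([f(d["img"][120:340,220:440]),f(e["img"][140:230,300:390]),f(s2["img"][125:225,262:362])])[:,:,::-1])
E
```

```text
[503.69912348 132.36835259 183.97326595] [-1.0186127  -0.18180554  0.01019383]
```

View pics/s2.png

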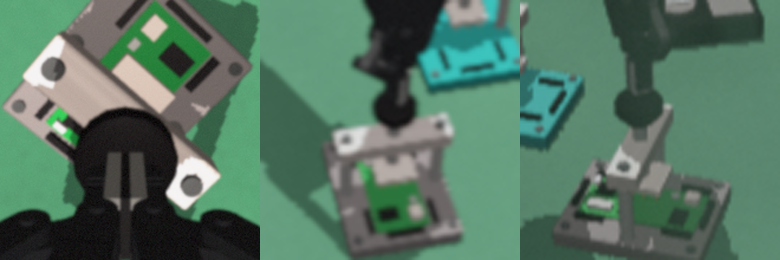

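The fingertips sit centred on the head in all three views, about 9 mm above it. Pressing down.

Request:
move_arm([
  [0.02,0,0,0,0,0],
  [0.04,0,0,0,0,0],
  [0.055,0,0,0,0,0],
  [0.07,0,0,0,0,0],
  [0.085,0,0,0,0,0],
  [0.085,0,0,0,0,0],
])

```text
t: 4.75
eef_pos: [504.3, 132.4, 159.4]
tool_rot: [0.13, 0.695, 0.13, -0.695]
ft_force: [-2.2, -0.6, 6.2]
finger_gap: 0.001
```

Request:
move_arm([
  [0.005,0,0,0,0,0],
  [0.01,0,0,0,0,0],
  [0.014,0,0,0,0,0],
  [0.014,0,0,0,0,0],
])

```text
t: 5.25
eef_pos: [504.3, 132.4, 155.7]
tool_rot: [0.13, 0.695, 0.13, -0.695]
ft_force: [-1.7, 0.1, 8.2]
finger_gap: -0.002
```

Near the stop now. Going a little further until the force rises above 9 N.

Request:
move_arm([
  [0.004,0,0,0,0,0],
  [0.007,0,0,0,0,0],
  [0.007,0,0,0,0,0],
])

```text
t: 5.62
eef_pos: [504.4, 132.4, 155.0]
tool_rot: [0.13, 0.695, 0.13, -0.695]
ft_force: [-5.6, -1.1, 15.3]
finger_gap: 0.003
```

That's the stop: the force jumped to 15 N and z held at 155. Adding a touch more and holding about 1 s.

Request:
move_arm([
  [0.002,0,0,0,0,0],
  [0.002,0,0,0,0,0],
  [0.002,0,0,0,0,0],
  [0.002,0,0,0,0,0],
  [0.002,0,0,0,0,0],
  [0.002,0,0,0,0,0],
  [0.002,0,0,0,0,0],
])

```text
t: 6.5
eef_pos: [504.5, 132.4, 155.0]
tool_rot: [0.131, 0.695, 0.13, -0.695]
ft_force: [-6.0, -1.8, 16.8]
finger_gap: 0.002
```

Request:
move_arm([
  [-0.03,0,0,0,0,0],
  [-0.07,0,0,0,0,0],
  [-0.12,0,0,0,0,0],
  [-0.2,0,0,0,0,0],
  [-0.3,0,0,0,0,0],
  [-0.35,0,0,0,0,0],
  [-0.35,0,0,0,0,0],
  [-0.35,0,0,0,0,0],
])

```text
t: 7.5
eef_pos: [502.9, 132.2, 255.5]
tool_rot: [-0.13, -0.694, -0.13, 0.696]
ft_force: [-1.2, -0.6, -0.4]
finger_gap: 0.001
```

```bash
python3 - <<'E'
from cell import optics,robot
from h import *
s=robot.state();print(s["eef_pos"],s["ft_force"])
d=optics.get_image("wrist");e=optics.get_image("scene");s2=optics.get_image("side")
f=lambda a:cv2.resize(a,(260,260),interpolation=2)
cv2.imwrite("pics/s3.png",np.hstack([f(d["img"][60:280,220:440]),f(e["img"][140:230,300:390]),f(s2["img"][125:225,262:362])])[:,:,::-1])
for n,im,(a,b,c,g),th in(("scene",e["img"],(330,170,365,190),50),("side",s2["img"],(288,155,330,180),85)):
    q,l,st,ce=cv2.connectedComponentsWithStats((im.max(2)[b:g,a:c]<th).astype(np.uint8));i=1+st[1:,4].argmax();print(n,ce[i]+[a,b],st[i])
E
```

```text
[502.92700937 132.21221815 255.46795948] [-1.21634213 -0.63635089 -0.44194139]
scene [346.18939394 177.31060606] [ 10   2  13  13 132]
side [307.32467532 165.77056277] [ 10   3  19  17 231]
```

View pics/s3.png

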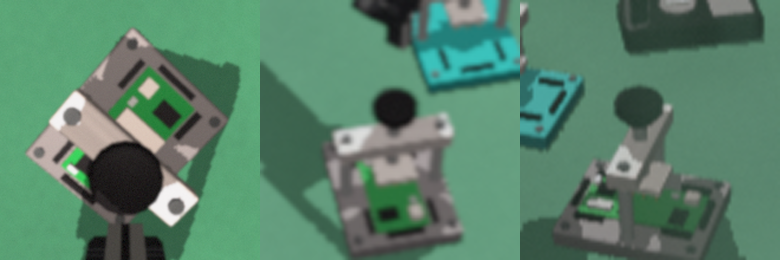

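The head is back at its first pixels in both views (scene 346.2,177.3; side 307.3,165.8), and the board is still in its nest. Handing in.

```bash
python3 -c "
from cell import robot
print(robot.hand_in())"
```

```text
the job is handed in; nothing more can be done
None
```

I pressed the plunger of the grey tester holding the board down to its stop, held it there for about 1 s, released it, and handed the job in at about 7.7 s. No verdict was reported.

- **At the stop:** the wrist z stayed at 155.0 mm while the upward force rose from 8 N to between 15 and 17 N. The spring alone gives about 9 N, so the plunger was against its stop.
- **After release:** the head came back to within about 0.2 px of its starting position in both fixed cameras. The board is still in its nest, and the arm ended about 80 mm above the head, touching nothing.
- **Empty tester:** the fingers passed it about 80 mm above its head. I did not take a separate picture of it afterwards.
- **Disagreement:** before pressing, the wrist camera put the head about 2.5 mm from where the fixed cameras did. I corrected for about half of that, and the tips landed well inside the head.

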